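# Build the tiffin-tin column and hover the last tin over it

### The job

Pick up the closed tin with the red lid and stack it squarely on the all-steel tin, then let go of it. Then take the tin with the yellow lid, lift it over the top of the low utensil rail and hold it about 15 mm above the red lid, level, lined up squarely with the column and still, never letting it touch the column, so that a paper divider can be slipped in between. Finish while still holding the yellow tin there: do not put it down; do not touch the rail, and leave the tumbler, the round tiffin and the spice carousel as they are.

Things in the scene. Friction and masses are not known exactly. Their poses are not given: they have to be found in the camera images.
- base_tin: closed rectangular all-steel tin, the foot of the column: 95 long (its x) x 60 wide (its y) x 60 high mm, flat top, about 0.6 kg, loose on the ledge. Origin at the centre of its underside, z up. It stands on the other side of the rail from the two lidded tins (right of the rail, -y)
- red_tin: closed rectangular steel tin with a bright red flat lid: 95 long (its x) x 60 wide (its y) x 50 high mm, smooth vertical sides, about 0.25 kg, loose on the ledge left of the rail (+y). Origin at the centre of its underside, z up. Turned half round it is the same
- yellow_tin: the same tin with a bright yellow flat lid: 95 long (its x) x 60 wide (its y) x 50 high mm, about 0.25 kg, loose on the ledge left of the rail (+y). Origin at the centre of its underside, z up. It and the red tin may swap places
- rail: low aluminium utensil rail fixed on the ledge between the tins and the column: wooden foot 320 x 44 x 12 mm, two posts and a round bar 312 long along its x, top of the bar 150 mm above the ledge, small measuring spoons hanging below the bar. Origin at the centre of its underside, z up
- tumbler: green glass tumbler, 72 mm across, 115 high, loose; bystander. Origin at the centre of its underside, z up
- tiffin: closed round steel tiffin, 116 mm across (122 over its side straps), 130 high, loose; bystander. Origin at the centre of its underside, z up
- carousel_base: fixed round black foot of the plastic spice carousel; bystander. The carousel on it is 144 mm across and 141 high to the top of its knob, and turns freely. Origin at the centre of its underside, z up
- carousel_jar (a point): top centre of the carousel's red jar, 48 mm off the carousel's axis and 85 mm above the ledge; shows whether the carousel was turned

How it is judged (in metres and radians):
On the way, in this order (a step that is already met when the one before it is completed fails the run):
1. the red tin stands squarely on the steel tin, released and at rest (horizontal distance between red_tin and base_tin below 0.008 m and angle between the x axis of red_tin and the x axis of base_tin, either way round below 0.12 rad and z of red_tin in the frame of base_tin between 0.057 and 0.064 m and angle between red_tin's own z axis and vertical below 0.06 rad and linear speed of red_tin below 0.02 m/s and contact force between red_tin and the fingers below 0.1 N), for 0.2 s.
2. the yellow tin passes over the top of the rail (z of yellow_tin in the frame of rail above 0.15 m and y of yellow_tin in the frame of rail between -0.035 and 0.035 m and x of yellow_tin in the frame of rail between -0.18 and 0.18 m).
At the end, for the whole second after the job is handed in: Yellow tin held still in the fingers, underside 6 to 26 mm above the red lid, not touching it, within 8 mm and 0.12 rad of the red tin, tilt under 0.08 rad; red tin released on the steel tin within 8 mm and 0.12 rad; steel tin upright on the ledge (all of step 1 and horizontal distance between yellow_tin and red_tin below 0.008 m and angle between the x axis of yellow_tin and the x axis of red_tin, either way round below 0.12 rad and z of yellow_tin in the frame of red_tin between 0.056 and 0.076 m and angle between yellow_tin's own z axis and vertical below 0.08 rad and linear speed of yellow_tin below 0.015 m/s and contact force between yellow_tin and the fingers above 2 N and contact force between yellow_tin and red_tin below 0.05 N and height (world z) of base_tin below 0.005 m and angle between base_tin's own z axis and vertical below 0.06 rad); the arm keeps its last pose, push and grip.
It fails at once if the yellow tin touches the red tin or the steel tin (contact force between yellow_tin and red_tin above 0.3 N or contact force between yellow_tin and base_tin above 0.3 N).
It fails at once if the utensil rail is touched (contact force between rail and anything else above 1 N).
It fails at once if the tumbler, the round tiffin or the carousel is moved (over 20 mm) (distance of any of tumbler, tiffin, carousel_jar from where it was at the start of the episode above 0.02 m).
It also fails if it takes over 67 s, if anything falls off the work surface, if the arm or the gripper's body presses on something with over 40 N, if the wrist force passes 120 N, or if a joint passes its speed limit or range.

### The arm

A 6-joint arm with a two-finger parallel gripper is mounted at the origin on the work surface. World frame = base frame: x ahead of the robot, y to its left, z up, the work surface at z = 0. Lengths are in mm, angles in rad, forces in N, time in s.
With the tool pointing down it reaches from about 225 to 725 mm from the base axis. Payload 3.1 kg.
Tool frame: the origin (TCP) lies on the centre line of the jaws, within the pads' length; the fingertips stand 8 mm ahead of it and the grasp point (between the pads) lies 11 mm behind it; z points along the fingers, y is the line along which they close (so a half turn about z gives the same grasp; the last joint's range is limited). The gripper opens to 85 mm and grips with 20 to 120 N. Pads are 22 mm wide; open, the fingers measure 114 mm over their backs; the gripper's body (76 mm by 85 mm) begins 54 mm behind the grasp point. The pads swing forward as they close: fully open they stand 13 mm farther back than shut.
Start: joints at [-1.273, 0.048, 0.099, 1.622, 0, 1.443], TCP at [216.836, -478.121, 239.312] pointing down, gripper open.
Joint ranges: [-2.91, 2.91], [-0.99, 1.94], [-1.21, 1.42], [-2.12, 2.29], [-1.49, 1.47], [-3.14, 3.14]. Speed limits (rad/s): [2.79, 2.79, 3.14, 3.14, 3.14, 3.14].

### API

Orientations are given as a unit quaternion [x, y, z, w].
In Python, from bench import arm gives the robot as it stands.
- The arm moves only by the shell command python3 jog.py 'ROWS' [FORCE]. ROWS is rows parted by semicolons, their numbers by spaces, 1 to 20 of them, each of 7 numbers: dx, dy, dz in mm, then a rotation vector rx, ry, rz in rad, then the finger opening in mm; each row is the pose to reach, as a shift and turn from the pose commanded when the command began, along the tool's axes at that moment; what a row does not reach only later rows make up. A row lasts 1/8 s, in which the tool goes at most 62.5 mm and 0.188 rad, less where a joint would pass 70% of its speed; a pose out of reach is approached as far as the arm can. The fingers move at their own pace and stop on an object; FORCE is the grip in N (left out, the last holds). Time passes only in rows, so rows that do not move let the fingers close. It prints the time, the measured TCP pose, the force, the opening and the grip force at its end.
- arm.get_obs(): the state, without advancing time (a new reading comes with each control period).
- arm.capture(name): name is "scene" or "side" or "wrist"; returns the picture (384x512x3 uint8, red, green, blue); there is no depth.
- arm.calibration(name): a dict with "fovy" (degrees; the focal length in pixels is half the picture's height over the tangent of half this angle, whatever the lens; pixels are square), "cx", "cy" (the principal point, pixels), "T" (4x4, takes a point from camera to world coordinates); the wrist camera has in their place "hand_eye" (4x4, takes a point from camera to tool coordinates, whose origin is the TCP and whose axes are the flange's). Camera axes: x right, y down, z forward; pixel columns grow to the right and rows downward; lengths in mm; the calibration is good to about 2 mm. A picture is of the moment at which its call begins: read the wrist's pose just before it. calibration takes no time and is no camera call.
- arm.job_done(): hands the job in; it is judged then, once.
The state is a dict: "time_s": time; "q": joint angles; "joint_velocities": joint speeds; "joint_torque": joint torques, N m; "ee_pos": TCP position; "eef_rot": TCP orientation; "force": force on the tool from outside, world axes, zero at the start; "moment": the same for the moment, N m; "width": finger opening in mm; "gripper_force": force on a finger pad.
Only numpy, scipy, OpenCV 4.12 (cv2) and the standard library are available. Lean on these libraries where they do the work, as an engineer would, in place of code of your own. Each camera call takes 0.05 s, during which the arm holds its last target. There are 200 camera calls.

## Working session

There is one attempt and no reset: what is moved stays moved. The work goes in short steps, Python scripts to look and compute and a shell command to move; the robot and the scene stay as the last step left them, time stands still between calls to the robot, and variables do not carry over. Pictures are saved under pics/ and viewed, at most 13 in all, crops included, and the job is handed in when it is done.

```bash
ls; mkdir -p pics
python3 - <<'E'
from bench import arm
import cv2,numpy as np
np.set_printoptions(precision=4,suppress=True)
o=arm.get_obs();print(o)
for n in("scene","side","wrist"):
    c=arm.calibration(n);print(n,c)
a=[cv2.cvtColor(arm.capture(n),cv2.COLOR_RGB2BGR) for n in("scene","side")]
for n,i in zip(("scene","side"),a): cv2.imwrite(f"pics/{n}0.png",i)
E
```

```text
bench.py
jog.py
pics
{'time_s': 0.0, 'q': array([-1.2728,  0.0488,  0.0976,  1.622 , -0.    ,  1.443 ]), 'joint_velocities': array([-0.001 ,  0.0024,  0.0007,  0.0014, -0.0018,  0.0011]), 'joint_torque': array([  0.0001, -33.8782,  32.0015,   0.0203,  -0.0003,  -0.    ]), 'ee_pos': array([ 216.6618, -477.5588,  238.0948]), 'eef_rot': array([ 0.9774,  0.2113, -0.0001, -0.0012]), 'force': array([-0.2509, -0.4794, -0.4943]), 'moment': array([ 0.0129, -0.0449, -0.0026]), 'gripper_force': 0.0, 'width': 85.31934823075665}
scene {'fovy': 46.07735994077383, 'cx': 253.34954127863028, 'cy': 192.14647651904892, 'T': array([[  -0.6805,    0.5202,   -0.5161, 1295.1971],
       [   0.7327,    0.4727,   -0.4896,  720.7543],
       [  -0.0107,   -0.7113,   -0.7028, 1062.5702],
       [   0.    ,    0.    ,    0.    ,    1.    ]])}
side {'fovy': 51.9264026043565, 'cx': 251.98957596707004, 'cy': 187.32998992076065, 'T': array([[  -0.9725,   -0.1795,    0.1481,  369.1413],
       [  -0.2318,    0.6908,   -0.6848,  919.686 ],
       [   0.0205,   -0.7004,   -0.7135, 1005.3726],
       [   0.    ,    0.    ,    0.    ,    1.    ]])}
wrist {'fovy': 60.25004821036266, 'cx': 255.33482858816873, 'cy': 191.72419341066006, 'hand_eye': array([[  -0.0005,   -0.9492,   -0.3148,   80.4085],
       [   1.    ,   -0.0005,   -0.0001,    0.1156],
       [  -0.0001,   -0.3148,    0.9492, -133.7264],
       [   0.    ,    0.    ,    0.    ,    1.    ]])}
```

View pics/scene0.png

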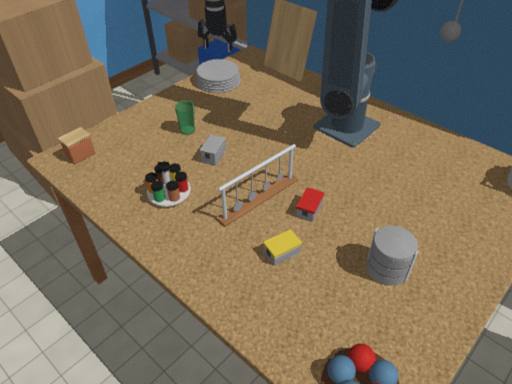

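View pics/side0.png

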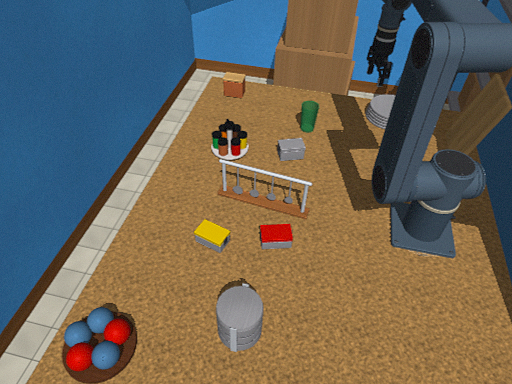

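The scene view shows the red lid at (310,200), the yellow lid at (283,245), the steel tin at (213,150), the rail bar from (222,187) to (295,150), and the carousel at (168,185). In the side view, red is at (276,233), yellow at (212,231), the steel tin at (291,148), and the bar from (222,163) to (310,184).

```bash
cat > h.py <<'E'
from bench import arm
import cv2,numpy as np
from scipy.spatial.transform import Rotation as R
np.set_printoptions(precision=3,suppress=True)
def shot(n,save=None):
    o=arm.get_obs(); c=dict(arm.calibration(n)); im=arm.capture(n)
    if n=="wrist":
        T=np.eye(4);T[:3,:3]=R.from_quat(o["eef_rot"]).as_matrix();T[:3,3]=o["ee_pos"];c["T"]=T@c["hand_eye"]
    if save: cv2.imwrite(f"pics/{save}.png",cv2.cvtColor(im,cv2.COLOR_RGB2BGR))
    return im,c
def cast(c,px,z):
    px=np.atleast_2d(px).astype(float); f=192/np.tan(np.radians(c["fovy"]/2))
    d=np.c_[(px[:,0]-c["cx"])/f,(px[:,1]-c["cy"])/f,np.ones(len(px))]@c["T"][:3,:3].T
    p=c["T"][:3,3]; return p+d*((z-p[2])/d[:,2])[:,None]
def mask(im,col):
    h=cv2.cvtColor(im,cv2.COLOR_RGB2HSV); H,S,V=cv2.split(h)
    return {"red":((H<6)|(H>174))&(S>170)&(V>90),"yellow":(H>23)&(H<35)&(S>150)&(V>90),
            "steel":(S<45)&(V>90)}[col].astype(np.uint8)
def rect(im,c,col,z,roi,scale=1):
    x0,y0,x1,y1=roi; m=np.zeros(im.shape[:2],np.uint8); m[y0:y1,x0:x1]=mask(im,col)[y0:y1,x0:x1]
    cn=max(cv2.findContours(m,cv2.RETR_EXTERNAL,cv2.CHAIN_APPROX_NONE)[0],key=cv2.contourArea)
    w=cast(c,cn[:,0],z)[:,:2].astype(np.float32)
    (cx,cy),(a,b),t=cv2.minAreaRect(w)
    if a<b:a,b,t=b,a,t+90
    return np.array([cx,cy,a,b,(t+90)%180-90])
E
python3 - <<'E'
from h import *
s,cs=shot("scene");d,cd=shot("side")
print("red",rect(s,cs,"red",50,(285,180,335,225)),rect(d,cd,"red",50,(250,215,305,255)))
print("yel",rect(s,cs,"yellow",50,(255,225,310,270)),rect(d,cd,"yellow",50,(185,215,240,260)))
print("rail bar z145",cast(cs,[(222,187),(295,150)],145)[:,:2],cast(cd,[(222,163),(310,184)],145)[:,:2])
print("base c top",cast(cs,[(214,144)],60),cast(cd,[(291,144)],60))
print("tumbler",cast(cs,[(187,132)],0),"car",cast(cs,[(168,193)],0),cast(cd,[(230,152)],0),"tiffin",cast(cs,[(394,240)],130))
big=np.hstack([cv2.resize(s[130:230,150:280],None,fx=3,fy=3),cv2.resize(d[100:200,200:330],None,fx=3,fy=3)])
cv2.imwrite("pics/b.png",cv2.cvtColor(big,cv2.COLOR_RGB2BGR))
E
```

```text
red [457.154 168.519 100.891  60.074  17.997] [452.018 172.713  94.765  66.107  18.243]
yel [646.086 215.888  97.701  64.517 -17.127] [642.68  218.632  97.828  65.224 -16.553]
rail bar z145 [[667.414  -0.991]
 [391.949  49.748]] [[667.779  10.627]
 [377.177  34.596]]
base c top [[ 474.782 -246.325   60.   ]] [[ 475.898 -248.015   60.   ]]
tumbler [[ 444.73  -436.023    0.   ]] car [[ 710.299 -228.441    0.   ]] [[ 706.08  -212.075    0.   ]] tiffin [[492.197 468.719 130.   ]]
```

View pics/b.png

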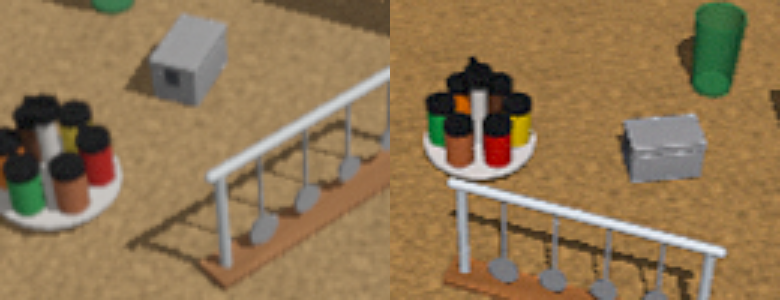

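The enlarged crops show the steel tin from both sides, but too coarsely to give its yaw, so I'll look from above with the wrist camera.

```bash
python3 jog.py '55 -17 0 0 0 0 85;110 -35 0 0 0 0 85;165 -52 0 0 0 0 85;220 -69 0 0 0 0 85;275 -87 0 0 0 0 85;330 -104 0 0 0 0 85;330 -104 0 0 0 0 85;330 -104 0 0 0 0 85;330 -104 0 0 0 0 85'
python3 - <<'E'
from h import *
w,c=shot("wrist","w1"); print(c["T"])
E
```

```text
time_s: 1.32
ee_pos: [473.6, -248.1, 239.2]
eef_rot: [0.978, 0.21, -0.0, 0.0]
force: [0.9, 0.1, -0.9]
width: 84.8
gripper_force: 0.0
[[   0.411   -0.865   -0.287  546.957]
 [  -0.912   -0.39    -0.13  -215.091]
 [   0.       0.315   -0.949  372.937]
 [   0.       0.       0.       1.   ]]
```

View pics/w1.png

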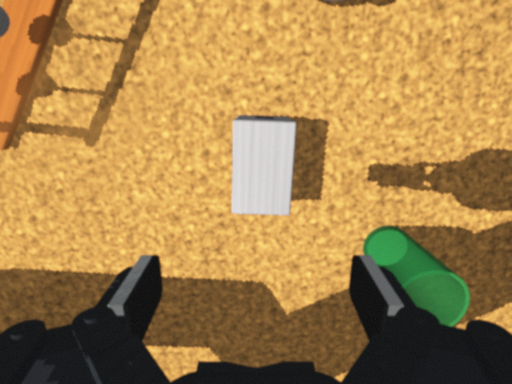

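The wrist view shows the tin's bright top face as a quad with corners (233,119), (295,122), (290,215), (232,213), nearly aligned with the tool. The tumbler is at (415,270).

Run:
```python
from h import *
w,c=shot("wrist")
h=cv2.cvtColor(w,cv2.COLOR_RGB2HSV); print(h[165,262],h[117,265],h[215,262],h[165,291])
for v in(110,140,170):
    import h as hh
    hh.mask=lambda im,col,v=v:((lambda H:(H[...,1]<60)&(H[...,2]>v))(cv2.cvtColor(im,cv2.COLOR_RGB2HSV))).astype(np.uint8)
    print(v,rect(w,c,"steel",60,(205,95,330,235)))
print(cast(c,[(233,118.5),(295,122),(290,215),(232,213)],60))
```

```text
[ 15   5 214] [ 0 20 65] [ 16 120 193] [  0   1 200]
110 [ 477.431 -253.954   96.844   59.613   22.092]
140 [ 476.057 -254.38    93.976   59.369   22.092]
170 [ 475.684 -254.302   93.232   59.148   22.229]
[[ 508.968 -209.593   60.   ]
 [ 529.735 -263.51    60.   ]
 [ 443.862 -300.453   60.   ]
 [ 421.584 -245.62    60.   ]]
```

```bash
python3 jog.py '22 -56 0 0 0 0 85;44 -111 0 0 0 0 85;66 -167 0 0 0 0 85;88 -223 0 0 0 0 85;109 -278 0 0 0 0 85;131 -334 0 0 0 0 85;153 -389 0 0 0 0 85;153 -389 0 0 0 0 85;153 -389 0 0 0 0 85;153 -389 0 0 0 0 85'
python3 - <<'E'
from h import *
w,c=shot("wrist","w2")
o=arm.get_obs();Rm=R.from_quat(o["eef_rot"]).as_matrix();yaw=np.degrees(np.arctan2(Rm[1,0],Rm[0,0]));print(yaw)
r=rect(w,c,"red",50,(0,0,512,300));print("red",r)
print("yel",rect(w,c,"yellow",50,(0,0,512,300)))
t=np.array([r[0],r[1],240])-o["ee_pos"];print("tool shift",Rm.T@t,"dyaw tool z",np.radians(yaw-r[4]))
E
```

```text
time_s: 2.68
ee_pos: [453.4, 168.7, 239.4]
eef_rot: [0.978, 0.21, 0.0, 0.0]
force: [1.2, 0.1, -0.3]
width: 85.3
gripper_force: 0.0
24.21973623839193
red [453.702 166.748  93.808  58.986  17.645]
yel [593.493 202.906  25.028  11.586 -65.791]
tool shift [-0.583  1.874 -0.648] dyaw tool z 0.11474382931229492
```

View pics/w2.png

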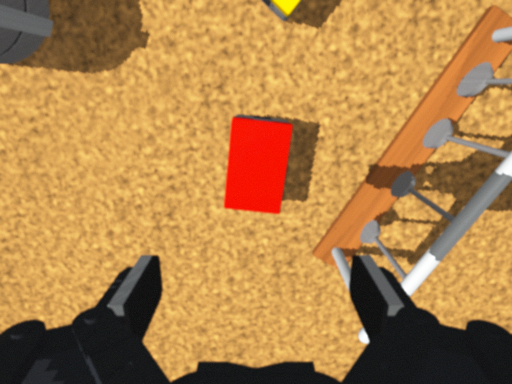

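The view shows the red lid as a clean quad: (234,117), (292,124), (280,213), (225,208). The rail is well to its right. Descending on the red tin.

```bash
python3 jog.py '0 1 40 0 0 0.06 85;-0.6 1.9 90 0 0 0.115 85;-0.6 1.9 140 0 0 0.115 85;-0.6 1.9 175 0 0 0.115 85;-0.6 1.9 200 0 0 0.115 85;-0.6 1.9 219 0 0 0.115 85;-0.6 1.9 219 0 0 0.115 85;-0.6 1.9 219 0 0 0.115 85;-0.6 1.9 219 0 0 0.115 40;-0.6 1.9 219 0 0 0.115 40;-0.6 1.9 219 0 0 0.115 40;-0.6 1.9 219 0 0 0.115 40;-0.6 1.9 219 0 0 0.115 40;-0.6 1.9 219 0 0 0.115 40' 40
```

```text
time_s: 4.47
ee_pos: [454.6, 168.6, 21.8]
eef_rot: [0.988, 0.155, 0.001, 0.0]
force: [-0.5, -0.6, 5.5]
width: 60.0
gripper_force: 45.5
```

```bash
python3 jog.py '0 0 -20 0 0 0 40;0 0 -70 0 0 0 40;0 0 -120 0 0 0 40;0 0 -170 0 0 0 40;0 0 -190 0 0 0 40;0 0 -190 0 0 0 40;0 0 -190 0 0 0 40;0 0 -190 0 0 0 40'
python3 - <<'E'
from h import *
o=arm.get_obs();Rm=R.from_quat(o["eef_rot"]).as_matrix();yaw=np.degrees(np.arctan2(Rm[1,0],Rm[0,0]));print(yaw,o["ee_pos"])
t=np.array([477.3,-254.0,211])-o["ee_pos"];print("tool shift",Rm.T@t,"dyaw",np.radians(yaw-22.4))
E
```

```text
time_s: 5.48
ee_pos: [452.1, 168.2, 208.0]
eef_rot: [0.988, 0.155, -0.002, 0.0]
force: [-0.0, 0.6, -2.1]
width: 59.1
gripper_force: 44.7
17.8122399600028 [452.121 168.16  207.994]
tool shift [-105.178  409.624   -2.752] dyaw -0.08007151798937788
```

```bash
python3 jog.py '-10 40 0 0 0 0 40;-25 96 0 0 0 0 40;-39 152 0 0 0 0 40;-53 208 0 0 0 0 40;-68 264 0 0 0 0 40;-82 320 0 0 0 -0.04 40;-95 370 0 0 0 -0.08 40;-105 409.5 0 0 0 -0.08 40;-105 409.5 0 0 0 -0.08 40;-105 409.5 0 0 0 -0.08 40;-105 409.5 0 0 0 -0.08 40;-105 409.5 0 0 0 -0.08 40;-105 409.5 0 0 0 -0.08 40'
python3 - <<'E'
from h import *
w,c=shot("wrist","w3")
for k in range(3):
    o=arm.get_obs();print(o["time_s"],o["ee_pos"],R.from_quat(o["eef_rot"]).as_euler("xyz",degrees=True),o["joint_velocities"]); arm.capture("wrist")
E
```

```text
time_s: 7.1
ee_pos: [478.8, -252.9, 210.6]
eef_rot: [0.981, 0.195, 0.0, 0.0]
force: [-0.2, -0.5, -1.4]
width: 59.5
gripper_force: 44.8
7.15 [ 478.738 -253.075  210.564] [179.979  -0.014  22.444] [-0.006  0.004  0.003 -0.001 -0.001 -0.001]
7.2 [ 478.696 -253.208  210.519] [179.985  -0.009  22.431] [-0.004  0.002  0.001  0.002 -0.001 -0.002]
7.25 [ 478.694 -253.32   210.472] [179.988  -0.01   22.423] [-0.005  0.002  0.001  0.001 -0.     0.001]
```

View pics/w3.png

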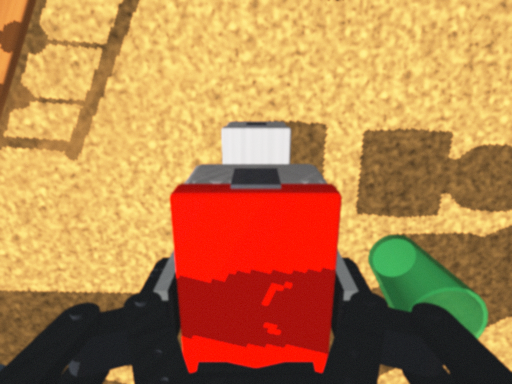

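The red tin is held squarely (columns 172–340, far lid edge near row 185), and the steel tin behind it spans columns 222–290 with its far edge near row 125. I'll compare the edges in tool axes.

Run:
```python
from h import *
w,c=shot("wrist"); o=arm.get_obs();Rm=R.from_quat(o["eef_rot"]).as_matrix();P=o["ee_pos"]
print(o["time_s"],P)
H=cv2.cvtColor(w,cv2.COLOR_RGB2HSV)
m=mask(w,"red");rr=[np.argmax(m[:,x]) for x in range(200,320,20)];print("red top rows",rr)
s=((H[...,1]<60)&(H[...,2]>140)).astype(np.uint8)
br=[110+np.argmax(s[110:,x]) for x in range(230,290,10)];print("base rows",br)
for y in(135,145,155): 
    q=np.where(s[y,200:320])[0]+200;print("base cols",y,q[0],q[-1])
for y in(200,225,250):
    q=np.where(m[y])[0];print("red cols",y,q[0],q[-1])
f=lambda px,z:(cast(c,px,z)-P)@Rm
zl=P[2]-21.8+50
print("red far edge tool",f([(x,r) for x,r in zip(range(200,320,20),rr)],zl))
print("base far edge tool",f([(x,r) for x,r in zip(range(230,290,10),br)],60))
print("base sides",f([(222,145),(290,145)],60),"red sides",f([(q[0],250),(q[-1],250)],zl))
```

```text
7.35 [ 478.62  -253.52   210.399]
red top rows [np.int64(184), np.int64(184), np.int64(189), np.int64(189), np.int64(189), np.int64(184)]
base rows [np.int64(122), np.int64(127), np.int64(127), np.int64(127), np.int64(127), np.int64(127)]
base cols 135 221 290
base cols 145 221 289
base cols 155 222 289
red cols 200 171 340
red cols 225 173 338
red cols 250 174 336
red far edge tool [[ 48.191 -18.401 -28.198]
 [ 48.188 -11.731 -28.197]
 [ 46.433  -5.087 -28.197]
 [ 46.43    1.616 -28.196]
 [ 46.428   8.319 -28.195]
 [ 48.177  14.949 -28.194]]
base far edge tool [[ 48.368 -21.36  150.4  ]
 [ 44.181 -12.966 150.401]
 [ 44.178  -4.47  150.402]
 [ 44.175   4.027 150.404]
 [ 44.171  12.523 150.405]
 [ 44.168  21.02  150.406]]
base sides [[ 28.796 -28.752 150.398]
 [ 28.773  30.018 150.406]] red sides [[ 23.57  -28.984 -28.202]
 [ 23.543  28.837 -28.194]]
```

```bash
python3 jog.py '-2 0 30 0 0 0 40;-3.5 0 60 0 0 0 40;-3.5 0 90 0 0 0 40;-3.5 0 100 0 0 0 40;-3.5 0 100 0 0 0 40;-3.5 0 100 0 0 0 40;-3.5 0 100 0 0 0 40;-3.5 0 100 0 0 0 40'
python3 - <<'E'
from h import *
w,c=shot("wrist"); print(arm.get_obs()["ee_pos"])
s,cs=shot("scene");d,cd=shot("side")
big=np.hstack([cv2.resize(x,(260,390),interpolation=2) for x in (w[90:330,176:336],s[90:180,185:245],d[95:185,261:321])])
cv2.imwrite("pics/p1.png",cv2.cvtColor(big,cv2.COLOR_RGB2BGR))
E
```

```text
time_s: 8.35
ee_pos: [475.9, -255.3, 111.4]
eef_rot: [0.981, 0.194, 0.001, 0.001]
force: [0.2, 0.6, -1.6]
width: 59.3
gripper_force: 44.7
[ 475.755 -255.223  111.092]
```

View pics/p1.png

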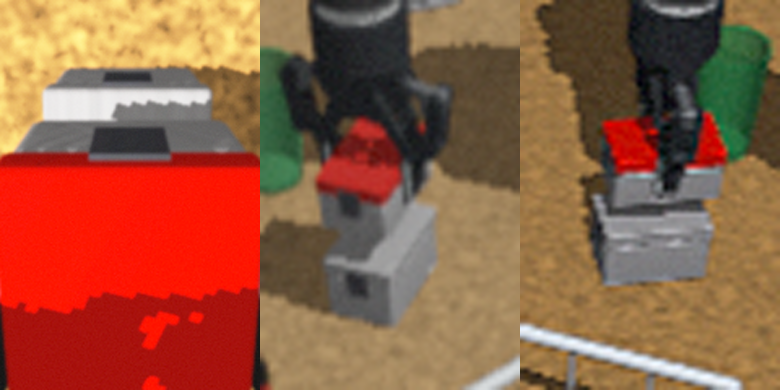

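Wrist crop: the underside edge of the red tin is at crop row ~123 (columns ~25–240), and the steel tin's top edge is at row ~88 (columns 43–210). Both are visible, so I'll compare them in tool axes.

Run:
```python
from h import *
w,c=shot("wrist"); o=arm.get_obs();Rm=R.from_quat(o["eef_rot"]).as_matrix();P=o["ee_pos"];print(P)
H=cv2.cvtColor(w,cv2.COLOR_RGB2HSV)
for x in(210,225,290,300): print(x,[(y,int(H[y,x,2]),int(H[y,x,1])) for y in range(130,192,3)])
s=(H[...,1]<60)&(H[...,2]>60)
for y in(138,146,150,155,160,166,168,172,178,182): 
    q=np.where(s[y,150:360])[0]+150;print(y,q[0],q[-1])
f=lambda px,z:(cast(c,px,z)-P)@Rm
print("base far edge",f([(220,144),(280,144)],60)[:,0],"red bottom edge",f([(220,165.5)],P[2]-21.6)[:,0],"lid edge",f([(220,184.5)],P[2]+28.4)[:,0])
```

```text
[ 475.416 -254.989  110.498]
210 [(130, 237, 143), (133, 237, 141), (136, 233, 144), (139, 225, 126), (142, 123, 17), (145, 205, 4), (148, 235, 2), (151, 235, 2), (154, 235, 1), (157, 236, 2), (160, 237, 2), (163, 216, 6), (166, 106, 5), (169, 103, 7), (172, 112, 7), (175, 108, 2), (178, 115, 9), (181, 137, 4), (184, 145, 157), (187, 156, 229), (190, 163, 239)]
225 [(130, 233, 139), (133, 113, 11), (136, 113, 7), (139, 119, 2), (142, 113, 5), (145, 206, 1), (148, 237, 2), (151, 237, 2), (154, 237, 2), (157, 237, 2), (160, 237, 2), (163, 217, 4), (166, 107, 7), (169, 111, 5), (172, 113, 7), (175, 108, 7), (178, 112, 7), (181, 136, 6), (184, 150, 150), (187, 153, 238), (190, 152, 230)]
290 [(130, 175, 143), (133, 104, 5), (136, 107, 5), (139, 110, 7), (142, 113, 7), (145, 202, 4), (148, 235, 1), (151, 236, 1), (154, 178, 4), (157, 122, 2), (160, 126, 6), (163, 119, 4), (166, 105, 7), (169, 104, 5), (172, 101, 5), (175, 103, 2), (178, 105, 0), (181, 110, 5), (184, 139, 172), (187, 149, 236), (190, 157, 227)]
300 [(130, 232, 149), (133, 124, 148), (136, 120, 149), (139, 131, 130), (142, 108, 12), (145, 206, 6), (148, 235, 2), (151, 237, 2), (154, 141, 11), (157, 128, 10), (160, 126, 6), (163, 116, 7), (166, 100, 3), (169, 107, 7), (172, 108, 5), (175, 103, 2), (178, 106, 5), (181, 139, 6), (184, 152, 148), (187, 148, 236), (190, 156, 239)]
138 213 297
146 203 306
150 203 307
155 203 306
160 203 306
166 198 313
168 195 315
172 193 318
178 189 323
182 186 325
base far edge [47.519 47.499] red bottom edge [42.252] lid edge [48.031]
```

```bash
python3 jog.py '2.3 -0.5 10 0 0 0 40;2.3 -0.5 20 0 0 0 40;2.3 -0.5 25 0 0 0 40;2.3 -0.5 26 0 0 0 40;2.3 -0.5 27 0 0 0 40;2.3 -0.5 27 0 0 0 40;2.3 -0.5 27 0 0 0 40'; python3 jog.py '0 0 0 0 0 0 40;0 0 0.5 0 0 0 40;0 0 0.5 0 0 0 40'; python3 jog.py '0 0 0.5 0 0 0 40;0 0 1 0 0 0 40;0 0 1 0 0 0 40'
```

```text
time_s: 9.43
ee_pos: [477.5, -253.8, 83.7]
eef_rot: [0.981, 0.194, 0.0, 0.0]
force: [0.5, 0.5, -0.9]
width: 59.3
gripper_force: 44.7
time_s: 9.8
ee_pos: [477.3, -253.6, 82.8]
eef_rot: [0.981, 0.194, -0.0, -0.0]
force: [-0.6, 0.3, -1.3]
width: 59.7
gripper_force: 44.7
time_s: 10.18
ee_pos: [477.3, -253.6, 81.9]
eef_rot: [0.981, 0.194, 0.0, 0.0]
force: [0.5, -0.5, 0.3]
width: 59.4
gripper_force: 45.0
```

```bash
python3 jog.py '0 0 0.5 0 0 0 40;0 0 0.5 0 0 0 40;0 0 1 0 0 0 40;0 0 1 0 0 0 40'; python3 jog.py '0 0 0 0 0 0 40;0 0 0.5 0 0 0 40;0 0 0.5 0 0 0 40'
```

```text
time_s: 10.68
ee_pos: [477.3, -253.6, 81.8]
eef_rot: [0.981, 0.194, 0.0, 0.0]
force: [-3.6, 0.3, 5.1]
width: 59.3
gripper_force: 45.6
time_s: 11.05
ee_pos: [477.3, -253.6, 81.8]
eef_rot: [0.981, 0.194, 0.0, 0.0]
force: [-3.5, 1.7, 7.8]
width: 59.5
gripper_force: 45.9
```

In contact. Releasing and backing off straight up.

```bash
python3 jog.py '0 0 -0.5 0 0 0 65;0 0 -0.5 0 0 0 75;0 0 -0.5 0 0 0 85;0 0 -0.5 0 0 0 85;0 0 -0.5 0 0 0 85;0 0 -0.5 0 0 0 85;0 0 -15 0 0 0 85;0 0 -40 0 0 0 85;0 0 -90 0 0 0 85;0 0 -140 0 0 0 85;0 0 -180 0 0 0 85;0 0 -210 0 0 0 85;0 0 -210 0 0 0 85;0 0 -210 0 0 0 85;0 0 -210 0 0 0 85;0 0 -210 0 0 0 85'
python3 - <<'E'
from h import *
w,c=shot("wrist","w4"); s,cs=shot("scene");d,cd=shot("side")
print(arm.get_obs()["ee_pos"],rect(w,c,"red",110,(100,50,400,300)))
big=np.hstack([cv2.resize(x,(260,390),interpolation=2) for x in (w[65:305,176:336],s[90:180,185:245],d[95:185,261:321])])
cv2.imwrite("pics/p2.png",cv2.cvtColor(big,cv2.COLOR_RGB2BGR))
E
```

```text
time_s: 13.05
ee_pos: [476.8, -253.2, 288.9]
eef_rot: [0.981, 0.194, -0.001, -0.001]
force: [0.3, -1.1, 0.1]
width: 85.0
gripper_force: 0.0
[ 477.033 -253.451  289.62 ] [ 476.432 -254.656   93.201   58.707   22.38 ]
```

View pics/p2.png

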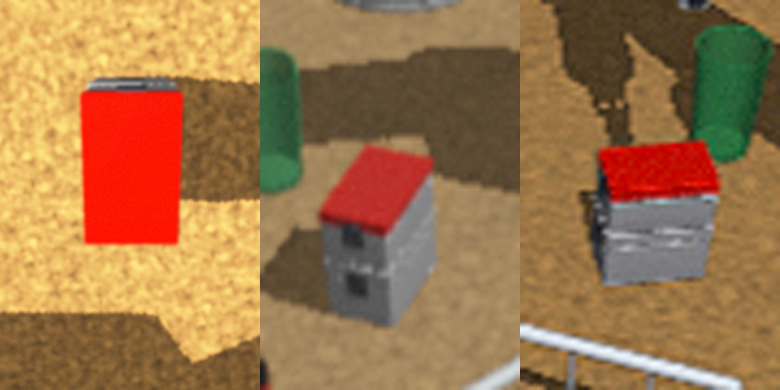

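The column looks square: the lid centre is (476.4, -254.7) at 22.4°, against the steel tin's (475.9, -254.4) at 22.2°. Now to look at the yellow tin.

```bash
python3 jog.py '38 -44 0 0 0 0 85;76 -89 10 0 0 0 85;114 -133 20 0 0 0.1 85;152 -178 30 0 0 0.25 85;190 -222 40 0 0 0.4 85;228 -266 50 0 0 0.55 85;266 -311 50 0 0 0.69 85;304 -355 50 0 0 0.69 85;319 -373 50 0 0 0.69 85;319 -373 50 0 0 0.69 85;319 -373 50 0 0 0.69 85;319 -373 50 0 0 0.69 85;319 -373 50 0 0 0.69 85;319 -373 50 0 0 0.69 85'
python3 - <<'E'
from h import *
arm.capture("wrist");arm.capture("wrist");w,c=shot("wrist","w5")
o=arm.get_obs();Rm=R.from_quat(o["eef_rot"]).as_matrix();yaw=np.degrees(np.arctan2(Rm[1,0],Rm[0,0]));print(yaw,o["ee_pos"])
r=rect(w,c,"yellow",50,(0,0,512,300));print("yel",r)
t=np.array([r[0],r[1],21])-o["ee_pos"];print("tool shift",Rm.T@t,"dyaw tool z",np.radians(yaw-r[4]))
E
```

```text
time_s: 14.95
ee_pos: [581.3, -31.9, 240.4]
eef_rot: [0.995, -0.098, 0.001, -0.026]
force: [0.2, 0.2, 0.4]
width: 85.0
gripper_force: 0.0
-11.291489540069936 [581.322 -31.956 240.361]
yel [642.579 209.324  95.74   66.224 -15.86 ]
tool shift [  13.413 -236.739  232.083] dyaw tool z 0.07973329640329789
```

View pics/w5.png

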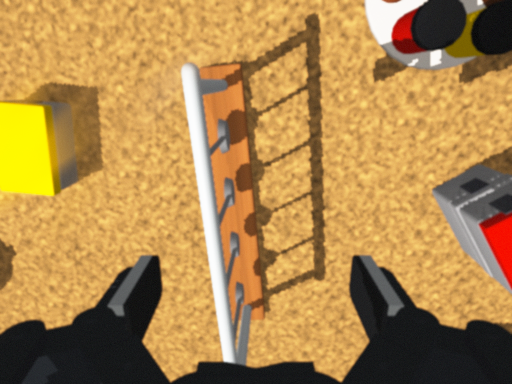

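The arm stopped short: the yellow tin is only at the left edge at (30,148), and the rail bar runs from (190,70) to (230,360). Checking the joints.

Run:
```python
from h import *
o=arm.get_obs();print(o["q"],o["joint_velocities"],R.from_quat(o["eef_rot"]).as_euler("xyz",degrees=True),R.from_quat(o["eef_rot"]).as_matrix())
```

```text
[-0.198  0.197  0.264  1.64   0.053  3.141] [-0.002  0.001  0.     0.     0.     0.   ] [-176.989    0.153  -11.291] [[ 0.981 -0.196  0.008]
 [-0.196 -0.979  0.052]
 [-0.003 -0.053 -0.999]]
```

Joint 6 hit its limit (3.14). I need the half-turned grasp (yaw 164°). First I'll back off the limit and see how it responds.

```bash
cat >> h.py <<'E'
def plan(x,y,z,yawdeg):
    o=arm.get_obs();Rm=R.from_quat(o["eef_rot"]);P=o["ee_pos"]
    D=R.from_euler("z",yawdeg,degrees=True)*R.from_euler("x",180,degrees=True)
    M=Rm.as_matrix();print("at",P,"yaw",np.degrees(np.arctan2(M[1,0],M[0,0])),"tilt",M[:2,2],"q6",o["q"][5])
    print("shift",M.T@(np.array([x,y,z])-P),"rot",(Rm.inv()*D).as_rotvec())
E
python3 jog.py '0 0 0 0 0 -0.15 85;0 0 0 0 0 -0.3 85;0 0 0 0 0 -0.45 85;0 0 0 0 0 -0.6 85;0 0 0 0 0 -0.6 85;0 0 0 0 0 -0.6 85'; python3 -c "
from h import *
plan(600,-20,240,90)
plan(630,214,240,164)"
```

```text
time_s: 15.85
ee_pos: [581.3, -32.0, 240.3]
eef_rot: [0.98, 0.199, 0.009, -0.025]
force: [-0.2, -0.3, -0.2]
width: 85.2
gripper_force: 0.0
at [581.321 -32.048 240.346] yaw 22.91801164255368 tilt [0.008 0.052] q6 2.542746739513941
shift [21.878 -3.777  1.115] rot [-0.024 -0.05  -1.17 ]
at [581.321 -32.048 240.346] yaw 22.91801164255368 tilt [0.008 0.052] q6 2.542746739513941
shift [ 140.588 -207.272   13.509] rot [ 0.014 -0.067 -2.461]
```

```bash
python3 jog.py '20 -29 2 0.001 -0.005 -0.18 85;40 -59 4 0.002 -0.01 -0.36 85;60 -88 6 0.003 -0.015 -0.54 85;80 -118 8 0.004 -0.02 -0.72 85;100 -147 10 0.005 -0.025 -0.9 85;120 -177 12 0.006 -0.03 -1.08 85;140 -207 13.5 0.007 -0.034 -1.26 85;140 -207 13.5 0.008 -0.039 -1.44 85;140 -207 13.5 0.009 -0.044 -1.62 85;140 -207 13.5 0.01 -0.049 -1.8 85;140 -207 13.5 0.011 -0.054 -1.98 85;140 -207 13.5 0.012 -0.059 -2.16 85;140 -207 13.5 0.013 -0.064 -2.34 85;140.6 -207.3 13.5 0.014 -0.067 -2.461 85;140.6 -207.3 13.5 0.014 -0.067 -2.461 85;140.6 -207.3 13.5 0.014 -0.067 -2.461 85;140.6 -207.3 13.5 0.014 -0.067 -2.461 85;140.6 -207.3 13.5 0.014 -0.067 -2.461 85'
python3 - <<'E'
from h import *
w,c=shot("wrist","w6")
r=rect(w,c,"yellow",50,(0,0,512,320));print("yel",r)
m=mask(w,"yellow");ys,xs=np.where(m);print(xs.min(),xs.max(),ys.min(),ys.max())
plan(r[0],r[1],20,r[4]+180)
E
```

```text
time_s: 18.1
ee_pos: [629.5, 214.0, 240.0]
eef_rot: [0.139, 0.99, 0.0, 0.0]
force: [0.7, -0.4, 0.1]
width: 85.1
gripper_force: 0.0
yel [642.209 214.006  94.095  59.763 -15.96 ]
229 289 132 221
at [629.526 214.028 240.044] yaw 164.08195784811141 tilt [0. 0.] q6 0.5047347355088687
shift [-12.154   3.416 220.047] rot [0.    0.    0.001]
```

View pics/w6.png

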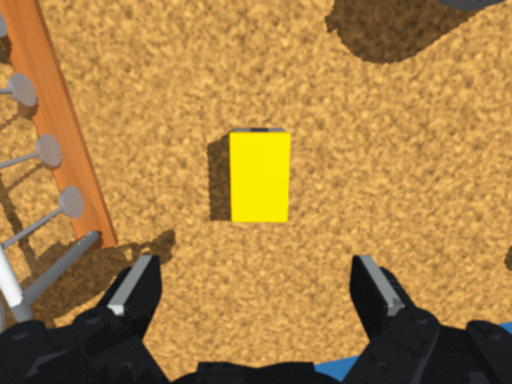

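The yellow lid is a clean rectangle (columns 229–289, rows 132–221), aligned with the tool and clear of the rail. Descending and gripping.

```bash
python3 jog.py '-6 2 30 0 0 0 85;-12.2 3.4 80 0 0 0 85;-12.2 3.4 130 0 0 0 85;-12.2 3.4 170 0 0 0 85;-12.2 3.4 200 0 0 0 85;-12.2 3.4 220 0 0 0 85;-12.2 3.4 220 0 0 0 85;-12.2 3.4 220 0 0 0 85;-12.2 3.4 220 0 0 0 85;-12.2 3.4 220 0 0 0 85'; python3 -c "
from h import *
plan(642.2,214.0,20,164)"
```

```text
time_s: 19.4
ee_pos: [643.3, 214.3, 21.7]
eef_rot: [0.138, 0.99, 0.001, 0.001]
force: [-0.7, -0.4, -0.3]
width: 85.1
gripper_force: 0.0
at [643.259 214.262  21.687] yaw 164.11501799251414 tilt [0.003 0.001] q6 0.49991268741581274
shift [ 0.951 -0.544  1.684] rot [0.001 0.003 0.002]
```

Position is good. Closing, then lifting to ~230 mm.

```bash
python3 jog.py '0 0 0 0 0 0 40;0 0 0 0 0 0 40;0 0 0 0 0 0 40;0 0 0 0 0 0 40;0 0 0 0 0 0 40;0 0 0 0 0 0 40;0 0 0 0 0 0 40;0 0 0 0 0 0 40' 45; python3 -c "
from h import *
plan(642.2,214.0,20,164)"; python3 jog.py '0 0 -15 0 0 0 40;0 0 -60 0 0 0 40;0 0 -110 0 0 0 40;0 0 -160 0 0 0 40;0 0 -195 0 0 0 40;0 0 -210 0 0 0 40;0 0 -210 0 0 0 40;0 0 -210 0 0 0 40;0 0 -210 0 0 0 40;0 0 -210 0 0 0 40;0 0 -210 0 0 0 40';  python3 -c "
from h import *
plan(476.4,-254.6,230,202.4)"
```

```text
time_s: 20.4
ee_pos: [642.6, 214.2, 20.6]
eef_rot: [0.138, 0.99, 0.0, 0.001]
force: [0.4, 1.6, 5.3]
width: 59.2
gripper_force: 51.4
at [642.607 214.24   20.626] yaw 164.11935144989403 tilt [0.001 0.001] q6 0.49991417638408536
shift [ 0.326 -0.342  0.626] rot [0.001 0.001 0.002]
time_s: 21.78
ee_pos: [641.9, 214.0, 229.5]
eef_rot: [0.138, 0.99, -0.0, -0.0]
force: [-0.1, -0.0, -3.0]
width: 59.2
gripper_force: 50.7
at [641.922 213.954 229.497] yaw 164.11741572306113 tilt [-0.001 -0.   ] q6 0.499870440813108
shift [  30.976 -495.964   -0.335] rot [-0.    -0.001 -0.668]
```

```bash
python3 jog.py '2 -30 0 0 0 0 40;5 -80 0 0 0 0 40;8 -130 0 0 0 -0.08 40;11 -180 0 0 0 -0.16 40;14 -230 0 0 0 -0.24 40;17 -280 0 0 0 -0.34 40;20 -330 0 0 0 -0.44 40;24 -380 0 0 0 -0.54 40;27 -430 0 0 0 -0.62 40;29 -470 0 0 0 -0.668 40;31 -490 0 0 0 -0.668 40;31 -496 0 0 0 -0.668 40;31 -496 0 0 0 -0.668 40;31 -496 0 0 0 -0.668 40;31 -496 0 0 0 -0.668 40;31 -496 0 0 0 -0.668 40;31 -496 0 0 0 -0.668 40'
python3 - <<'E'
from h import *
plan(476.4,-254.6,230,202.4)
w,c=shot("wrist","w7")
E
```

```text
time_s: 23.9
ee_pos: [476.7, -254.3, 230.0]
eef_rot: [-0.194, 0.981, 0.0, 0.0]
force: [-0.5, -0.4, -3.9]
width: 59.4
gripper_force: 50.7
at [ 476.727 -254.278  229.953] yaw -157.58563989579596 tilt [0. 0.] q6 -1.0055034166204442
shift [ 0.425 -0.173 -0.047] rot [0. 0. 0.]
```

View pics/w7.png

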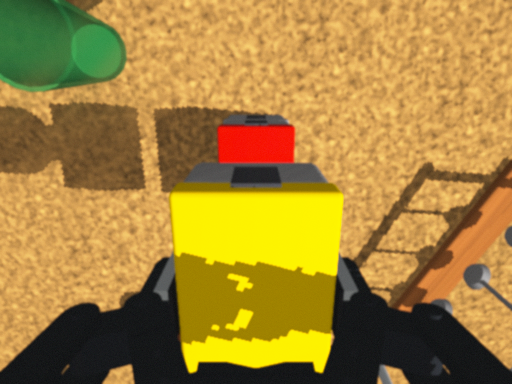

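The yellow tin (columns 171–343) is centred over the red lid (columns 218–294, rows 125–163). I'll lower part way, then compare the two lid rims.

```bash
python3 jog.py '0.4 -0.2 20 0 0 0 40;0.4 -0.2 40 0 0 0 40;0.4 -0.2 55 0 0 0 40;0.4 -0.2 65 0 0 0 40;0.4 -0.2 65 0 0 0 40;0.4 -0.2 65 0 0 0 40;0.4 -0.2 65 0 0 0 40;0.4 -0.2 65 0 0 0 40;0.4 -0.2 65 0 0 0 40'
python3 - <<'E'
from h import *
w,c=shot("wrist"); plan(476.4,-254.6,146.6,202.4)
o=arm.get_obs();Rm=R.from_quat(o["eef_rot"]).as_matrix();P=o["ee_pos"]
H=cv2.cvtColor(w,cv2.COLOR_RGB2HSV)
for x in(222,290): print(x,[(y,*map(int,H[y,x])) for y in range(115,205,2)])
r=mask(w,"red");y=mask(w,"yellow")
for k in range(125,165,6): q=np.where(r[k])[0];print("red",k,(q[0],q[-1]) if len(q) else None)
for k in range(185,260,15): q=np.where(y[k])[0];print("yel",k,(q[0],q[-1]) if len(q) else None)
E
```

```text
time_s: 25.08
ee_pos: [476.5, -255.0, 165.3]
eef_rot: [-0.194, 0.981, -0.0, 0.0]
force: [0.4, 0.3, -2.6]
width: 59.4
gripper_force: 50.7
at [ 476.372 -254.957  165.124] yaw -157.61223984501106 tilt [ 0. -0.] q6 -1.0064170101821346
shift [-0.155  0.323 18.524] rot [-0.  0. -0.]
222 [(115, 17, 153, 195), (117, 16, 155, 130), (119, 17, 156, 118), (121, 17, 157, 114), (123, 17, 145, 104), (125, 17, 116, 88), (127, 15, 47, 86), (129, 23, 12, 84), (131, 0, 0, 84), (133, 150, 3, 78), (135, 30, 3, 80), (137, 3, 53, 91), (139, 1, 201, 117), (141, 1, 237, 127), (143, 1, 233, 140), (145, 2, 239, 141), (147, 2, 249, 137), (149, 2, 248, 140), (151, 2, 242, 138), (153, 1, 240, 140), (155, 1, 244, 138), (157, 1, 233, 141), (159, 0, 240, 140), (161, 1, 205, 133), (163, 2, 51, 90), (165, 60, 3, 81), (167, 0, 0, 81), (169, 90, 6, 82), (171, 0, 0, 84), (173, 23, 12, 84), (175, 0, 9, 87), (177, 0, 9, 84), (179, 60, 3, 87), (181, 17, 48, 96), (183, 24, 219, 127), (185, 24, 255, 133), (187, 24, 255, 135), (189, 24, 255, 135), (191, 24, 255, 166), (193, 25, 255, 232), (195, 27, 255, 247), (197, 28, 255, 25
[... 655 characters left out ...]
6, 84), (175, 0, 6, 82), (177, 10, 9, 84), (179, 30, 3, 84), (181, 16, 35, 95), (183, 23, 190, 126), (185, 24, 255, 134), (187, 24, 255, 134), (189, 24, 255, 135), (191, 24, 255, 167), (193, 25, 255, 232), (195, 28, 255, 248), (197, 28, 255, 252), (199, 29, 255, 253), (201, 29, 255, 253), (203, 29, 255, 254)]
red 125 None
red 131 None
red 137 None
red 143 (np.int64(207), np.int64(307))
red 149 (np.int64(206), np.int64(307))
red 155 (np.int64(207), np.int64(307))
red 161 (np.int64(207), np.int64(306))
yel 185 (np.int64(177), np.int64(334))
yel 200 (np.int64(169), np.int64(343))
yel 215 (np.int64(171), np.int64(341))
yel 230 (np.int64(172), np.int64(340))
yel 245 (np.int64(174), np.int64(339))
```

Run:
```python
from h import *
c=dict(arm.calibration("wrist"));c["T"]=c["hand_eye"];z=165.1
o=arm.get_obs();z=o["ee_pos"][2];print(o["ee_pos"])
print("red edge",cast(c,[(207,141),(307,141)],z-110),"yel",cast(c,[(169,191.7),(343,191.7)],20.6-50))
print("yel bottom",cast(c,[(222,163)],20.6),"red full-view ref",476.4,-254.65)
```

```text
[ 476.372 -254.957  165.124]
red edge [[ 49.527 -27.839  55.124]
 [ 49.5    29.409  55.124]] yel [[ 47.191 -28.868 -29.4  ]
 [ 47.164  28.98  -29.4  ]]
yel bottom [[ 44.926 -16.1    20.6  ]] red full-view ref 476.4 -254.65
```

```bash
python3 jog.py '1 0.2 5 0 0 0 40;2.2 0.5 10 0 0 0 40;2.2 0.5 15 0 0 0 40;2.2 0.5 18 0 0 0 40;2.2 0.5 18 0 0 0 40;2.2 0.5 18 0 0 0 40;2.2 0.5 18 0 0 0 40;2.2 0.5 18 0 0 0 40;2.2 0.5 18 0 0 0 40;2.2 0.5 18 0 0 0 40;2.2 0.5 18 0 0 0 40;2.2 0.5 18 0 0 0 40'
python3 - <<'E'
from h import *
w,c=shot("wrist"); s,cs=shot("scene");d,cd=shot("side"); o=arm.get_obs();print(o["ee_pos"],o["joint_velocities"])
r=mask(w,"red");y=mask(w,"yellow");H=cv2.cvtColor(w,cv2.COLOR_RGB2HSV)
print([(k,int(H[k,290,1]),int(H[k,290,2])) for k in range(135,200,2)])
for k in range(150,165,4): q=np.where(r[k])[0];print("red",k,(q[0],q[-1]) if len(q) else None)
big=np.hstack([cv2.resize(x,(260,390),interpolation=2) for x in (w[90:330,176:336],s[80:180,180:247],d[85:185,257:324])])
cv2.imwrite("pics/p3.png",cv2.cvtColor(big,cv2.COLOR_RGB2BGR))
E
```

```text
time_s: 26.62
ee_pos: [474.1, -255.3, 147.0]
eef_rot: [-0.194, 0.981, 0.0, 0.0]
force: [-0.5, -0.6, -3.4]
width: 59.4
gripper_force: 50.7
[ 474.079 -255.275  146.951] [-0.001  0.     0.     0.001 -0.001 -0.   ]
[(135, 6, 86), (137, 7, 107), (139, 10, 104), (141, 9, 81), (143, 6, 83), (145, 9, 85), (147, 108, 99), (149, 233, 115), (151, 241, 161), (153, 251, 232), (155, 243, 246), (157, 247, 248), (159, 253, 248), (161, 236, 244), (163, 139, 150), (165, 9, 81), (167, 3, 81), (169, 6, 81), (171, 9, 85), (173, 9, 85), (175, 3, 80), (177, 3, 81), (179, 9, 84), (181, 35, 94), (183, 198, 126), (185, 255, 136), (187, 255, 136), (189, 255, 139), (191, 255, 170), (193, 255, 231), (195, 255, 247), (197, 255, 252), (199, 255, 254)]
red 150 (np.int64(203), np.int64(308))
red 154 (np.int64(200), np.int64(310))
red 158 (np.int64(200), np.int64(310))
red 162 (np.int64(283), np.int64(311))
```

View pics/p3.png

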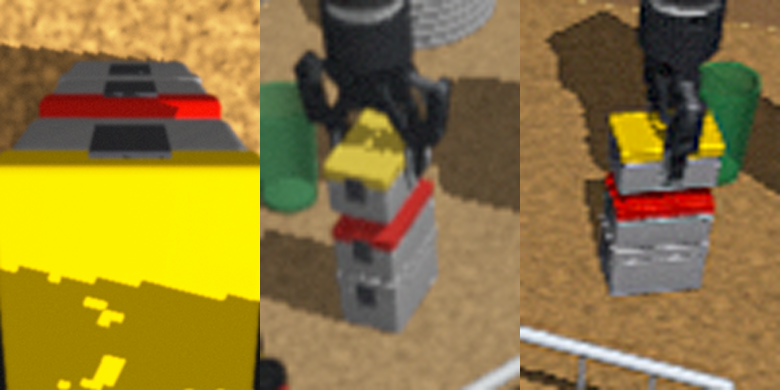

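Run:
```python
from h import *
c=dict(arm.calibration("wrist"));c["T"]=c["hand_eye"];o=arm.get_obs();z=o["ee_pos"][2]
print("red edge",cast(c,[(200,151.3),(310,151.3)],z-110),"yel",cast(c,[(169,191.7),(343,191.7)],20.6-50))
for n,roi in(("scene",(190,95,245,170)),("side",(262,95,324,170))):
    im,cc=shot(n)
    print(n,"yellow",rect(im,cc,"yellow",z+29.4,roi))
    for col,h in(("red",110),("yellow",z+29.4)):
        x0,y0,x1,y1=roi;m=mask(im,col)[y0:y1,x0:x1];ys,xs=np.where(m)
        hi=max(cv2.findContours(m,0,1)[0],key=cv2.contourArea)[:,0]+[x0,y0]
        L=hi[hi[:,0].argmin()];Rr=hi[hi[:,0].argmax()];B=hi[hi[:,1].argmax()]
        print(col,L,Rr,B,cast(cc,[L,Rr,B],h-8)[:,:2].ravel())
```

```text
red edge [[ 47.261 -29.084  36.951]
 [ 47.234  28.397  36.951]] yel [[ 47.191 -28.868 -29.4  ]
 [ 47.164  28.98  -29.4  ]]
scene yellow [ 482.806 -249.759  103.055   63.866   24.145]
red [199 138] [224 127] [211 143] [ 521.103 -268.302  418.806 -249.357  512.261 -217.357]
yellow [197 121] [216 122] [207 127] [ 516.621 -273.829  477.733 -222.213  517.038 -224.139]
side yellow [ 496.597 -238.484   78.264   50.009  -68.205]
red [279 130] [306 139] [282 140] [ 528.457 -266.334  422.531 -238.81   506.794 -210.403]
yellow [280 115] [294 117] [283 126] [ 529.763 -268.037  478.397 -269.065  507.376 -205.547]
```

The wrist view puts the yellow and red lid edges within 0.5 mm of each other (47.2 vs 47.25 along, 0.06 vs -0.34 across). The gap is about 16 mm, the tool is level and the arm is still, so I'm handing it in.

```bash
python3 -c "
from bench import arm
o=arm.get_obs();print(o['time_s'],o['ee_pos'],o['gripper_force']);print(arm.job_done())"
```

```text
26.875 [ 474.05929575 -255.27600958  146.91506746] 50.72843849658966
the job is handed in; nothing more can be done
None
```

I handed the job in at 26.9 s with the red tin stacked and released on the steel tin, and the yellow tin held still about 16 mm above the red lid, lined up to within about 0.5 mm by the wrist camera; no verdict came back.

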